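# Rake the sealed stamp blocks out across the drying tray

### The arm

A 6-joint arm with a two-finger parallel gripper is mounted at the origin on the work surface. World frame = base frame: x ahead of the robot, y to its left, z up, the work surface at z = 0. Lengths are in mm, angles in rad, forces in N, time in s.
With the tool pointing down it reaches from about 350 to 850 mm from the base axis. Payload 8.1 kg.
Tool frame: the origin (TCP) lies midway between the tips of the shut fingers; the grasp point (between the pads) lies 19 mm behind it; x points along the fingers, y is the direction in which the jaws open and shut, and the axes are right-handed (so a half turn about x gives the same grasp; the last joint's range is limited). The gripper opens to 85 mm and grips with 20 to 120 N. Pads are 22 mm wide; open, the fingers measure 114 mm over their backs; the gripper's body (76 mm by 85 mm) begins 54 mm behind the grasp point. The pads swing forward as they close: fully open they stand 13 mm farther back than shut.
Start: joints at [-1.284, 0.13, 1.488, -0, 1.523, -0.085], TCP at [217.996, -559.002, 231.292] pointing down, gripper open.
Joint ranges: [-2.96, 2.96], [-0.89, 2.26], [0.02, 2.5], [-1.34, 4.48], [0, 2.73], [-2.66, 2.66]. Speed limits (rad/s): [2.39, 2.39, 2.79, 3.14, 3.14, 3.14].

### API

Orientations are given as a unit quaternion [w, x, y, z].
In Python, from rig import r gives the robot as it stands.
- The arm moves only by the tool carry_out, never from a script. Its argument "rows" is a list of rows, each a list of 4 numbers: the shift along the tool's x, y, z in cm, then the turn about the tool's x in degrees. In form: [[x, y, z, spin], ...]. A call has 1 to 20 rows; each row shifts and turns the commanded pose from where the row before left it, along the tool's axes as they then stand; what a row does not reach is not made up. A row lasts 1/8 s, in which the tool goes at most 62.5 mm and 10.7 degrees, less where a joint would pass 70% of its speed; a pose out of reach is approached as far as the arm can. A call with a gripper value outside its range is refused whole. "jaw" is the opening in per cent of the stroke, from 0 (shut) to 100 (fully open), set as the call begins (left out, the last holds). The fingers move at their own pace and stop on an object; "grip_force" is the grip in N (left out, the last holds). Time passes only in rows, so rows that do not move let the fingers close. It gives the time, the measured TCP pose, the force and the opening at its end, in the units of the state.
- r.sense(): the state, without advancing time (a new reading comes with each control period).
- r.read_camera(name): name is "scene" or "side" or "wrist"; returns the picture (480x640x3 uint8, red, green, blue); there is no depth.
- r.camera_model(name): a dict with "vfov" (degrees; the focal length in pixels is half the picture's height over the tangent of half this angle, whatever the lens; pixels are square), "cx", "cy" (the principal point, pixels), "T" (4x4, takes a point from camera to world coordinates). Camera axes: x right, y down, z forward; pixel columns grow to the right and rows downward; lengths in mm; the calibration is good to about 2 mm. A picture is of the moment at which its call begins: read the wrist's pose just before it. camera_model takes no time and is no camera call; for the wrist camera it gives the pose at the moment of the call.
- r.job_done(): hands the job in, once; it reports no verdict.
Trained networks look in the newest picture that a camera, given by its name, has taken for a name from the list of things; names that differ only in an ending like _2 or _b are one class to them, and where a whole thing is asked for, a point or a joint stands for the part that bears it (a point fixed in the world has none). Each returns a list of dicts, best first, with "confidence" (0 to 1); they miss things now and then, are a little off and sometimes report something else, mostly with a low value. They report only what shows in the picture. A call takes as long as a camera call. They do not tell look-alikes from the thing itself.
- r.search_frame(camera, target): "bbox" ([left, top, width, height] in pixels, round what is visible of it).
The state is a dict: "time": time; "joints": joint angles; "joint_vel": joint speeds; "joint_efforts": joint torques, N m; "tool_pos": TCP position; "tcp_rot": TCP orientation; "wrist_force": force on the tool from outside, world axes, zero at the start; "moment": the same for the moment, N m; "width": finger opening in mm.
Only numpy, scipy, OpenCV 4.12 (cv2) and the standard library are available. Lean on these libraries where they do the work, as an engineer would, in place of code of your own. Each camera call takes 0.05 s, during which the arm holds its last target.

### The job

Four freshly sealed wooden stamp blocks are crowded into one end of the drying tray. Take the hand rake from its rest and use it to draw the front pair, the two nearer the empty end, well into the empty half, so that the tray is evenly covered, two blocks flat in each half, with the back pair left at its end. Do not touch the blocks with the gripper; finally lay the rake back on its rest as you found it and let go.

Things in the scene. Friction and masses are not known exactly. Their poses are not given: they have to be found in the camera images.
- rake_grip (a point): Hand rake, 0.13 kg: point on the axis of its level wooden handle (18 wide, 16 high; 102 mm behind to 88 ahead of it). x along handle to head, z up. Row of 7 steel tines 80 mm ahead, 118 mm wide, tips 70 mm below. Balances 20 mm ahead. Starts 90 mm above the table in two open U notches (40 wide, sides 14 high) of a fixed wooden rest: uprights 12 thick, 60 wide, 96 high, 52 mm before and behind.
- tray: Fixed shallow wooden drying tray, outside 296 (x) x 186 (y) mm; inside 280 x 170 mm. Floor 6 mm thick, walls 8 mm thick with their top 30 mm above the table. Origin: centre of the underside, on the table. x runs lengthwise from the empty end (-x) to the full end (+x, where the blocks are), z up.
- front_left_c (a point): Centre (half-way up) of a plain brown wooden block, 30 (x) x 40 (y) x 26 mm high, 20 to 40 g, loose on the tray floor: the left one (tray +y) of the front pair. At the start about 30 to 45 mm along tray x and 34 mm to the side of the tray's middle line, turned up to 7 degrees from the tray's axes. z up.
- front_right_c (a point): Centre (half-way up) of a plain brown wooden block, 30 (x) x 40 (y) x 26 mm high, 20 to 40 g, loose on the tray floor: the right one (tray -y) of the front pair. At the start about 30 to 45 mm along tray x and 34 mm to the side of the tray's middle line, turned up to 7 degrees from the tray's axes. z up.
- back_left_c (a point): Centre (half-way up) of a plain brown wooden block, 30 (x) x 40 (y) x 26 mm high, 20 to 40 g, loose on the tray floor: the left one (tray +y) of the back pair. At the start about 105 to 115 mm along tray x and 34 mm to the side of the tray's middle line, turned up to 7 degrees from the tray's axes. z up.
- back_right_c (a point): Centre (half-way up) of a plain brown wooden block, 30 (x) x 40 (y) x 26 mm high, 20 to 40 g, loose on the tray floor: the right one (tray -y) of the back pair. At the start about 105 to 115 mm along tray x and 34 mm to the side of the tray's middle line, turned up to 7 degrees from the tray's axes. z up.
Things that resemble listed ones, but are neither listed nor needed, are in the scene too. Leave any turquoise or yellow look-alike of the part that bears front_right_c alone.

How it is judged:
By the outcome, as a careful person would: the job done as asked, in the order asked, and still so for the second after the job is handed in, with the robot touching nothing.
It also fails if it takes over 54 s, if anything falls off the work surface, if the arm or the gripper's body presses on something with over 40 N, if the wrist force passes 120 N, or if a joint passes its speed limit or range.

## Working session

There is one attempt and no reset: what is moved stays moved. The work goes in short steps, Python scripts to look and compute and a tool call to move; the robot and the scene stay as the last step left them, time stands still between calls to the robot, and variables do not carry over. Pictures are saved under pics/ and viewed, and the job is handed in when it is done.

Besides the shell and the picture viewer there is one more tool, called as name(argument=value, ...) on one line, values as JSON. carry_out: Moves the arm, as the interface text tells. Its arguments: {"type":"object","properties":{"rows":{"type":"array","items":{"type":"array","items":{"type":"number"}}},"jaw":{"type":"number"},"grip_force":{"type":"number"}},"required":["rows"]}

```bash
ls; mkdir -p pics; python3 - <<'E'
from rig import r
import cv2
s=r.sense();print(s)
for c in ("scene","side","wrist"):
    m=r.camera_model(c);print(c,m)
    im=r.read_camera(c);cv2.imwrite(f"pics/{c}0.png",im[:,:,::-1])
    for t in ("rake_grip","tray","front_left_c"):
        print(t,[(d["bbox"],round(d["confidence"],2)) for d in r.search_frame(c,t)])
E
```

```text
pics
{'time': 0.0, 'joints': array([-1.28441455e+00,  1.31119947e-01,  1.48928973e+00, -1.28851535e-05,
        1.52299275e+00, -8.53974390e-02]), 'joint_vel': array([-9.00929481e-04,  3.07400359e-04, -1.28307097e-03,  1.66824999e-03,
       -2.64809690e-03, -3.56918772e-05]), 'joint_efforts': array([ 4.26725283e-04, -5.69397962e+01, -5.00545621e+01, -3.18112461e-04,
        1.48396392e-02, -4.30371540e-05]), 'tool_pos': array([ 217.82665006, -558.47478123,  230.26330753]), 'tcp_rot': array([-0.1300521 , -0.69485586, -0.13132444,  0.6949933 ]), 'wrist_force': array([-0.60677738, -0.5505551 , -0.67913228]), 'moment': array([ 0.00293544,  0.00281624, -0.04183896]), 'width': 85.27409507495301}
scene {'vfov': 52.40661690060673, 'cx': 313.6731992702077, 'cy': 240.30212636426046, 'T': array([[ 1.47367567e-01,  7.71836277e-01, -6.18507528e-01,
         1.14192585e+03],
       [ 9.89044239e-01, -1.20444369e-01,  8.53501489e-02,
         1.23722650e+01],
       [-8.61940762e-03, -6.24309151e-01, -7.81129817e-01,
         7.74344215e+02],
       [ 0.00000000e+00,  0.00000000e+00,  0.00000000e+
[... 550 characters left out ...]
0000e+00,  0.00000000e+00,
         1.00000000e+00]])}
rake_grip [([307.6, 120.6, 61.1, 81.5], 0.96)]
tray [([263.5, 249.6, 130.3, 148.8], 0.86)]
front_left_c [([263.6, 245.2, 130.0, 155.1], 0.7), ([332.2, 321.9, 27.6, 26.3], 0.59)]
wrist {'vfov': 59.06603516664522, 'cx': 325.325972825866, 'cy': 237.90810071842972, 'T': array([[ 3.63450412e-01, -8.81585804e-01, -3.01181453e-01,
         2.95539662e+02],
       [-9.31613263e-01, -3.44184690e-01, -1.16763125e-01,
        -5.29484303e+02],
       [-7.25331831e-04,  3.23022242e-01, -9.46391095e-01,
         3.73490008e+02],
       [ 0.00000000e+00,  0.00000000e+00,  0.00000000e+00,
         1.00000000e+00]])}
rake_grip []
tray []
front_left_c []
```

View pics/scene0.png

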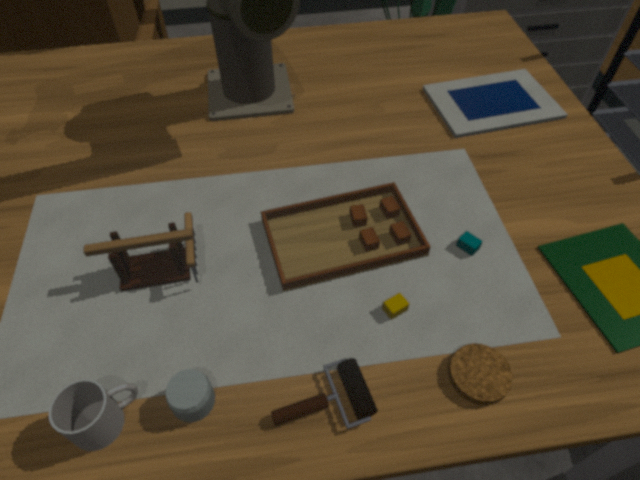

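View pics/side0.png

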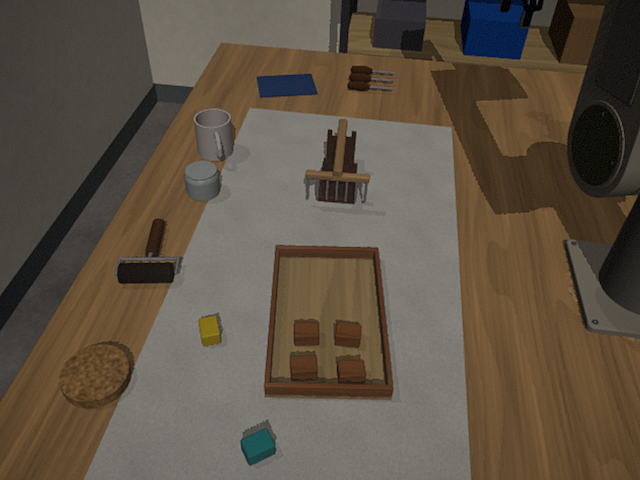

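View pics/wrist0.png

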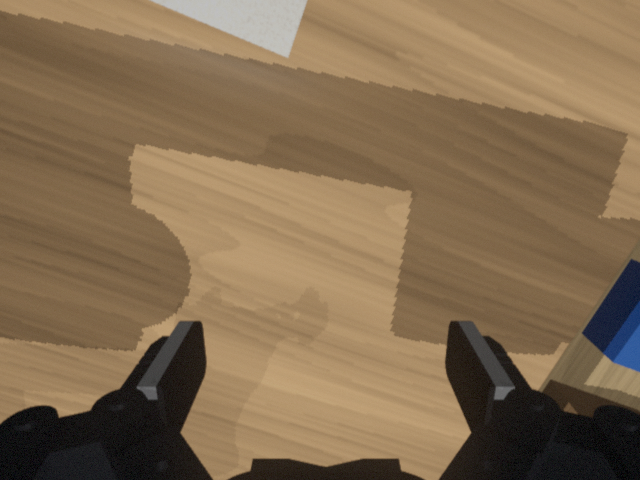

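```bash
python3 - <<'E'
import cv2
a=cv2.imread("pics/scene0.png");
cv2.imwrite("pics/sc_tray.png",cv2.resize(a[170:305,250:440],None,fx=4,fy=4,interpolation=cv2.INTER_CUBIC))
cv2.imwrite("pics/sc_rake.png",cv2.resize(a[190:320,70:220],None,fx=4,fy=4,interpolation=cv2.INTER_CUBIC))
a=cv2.imread("pics/side0.png");
cv2.imwrite("pics/si_tray.png",cv2.resize(a[240:405,250:410],None,fx=3.6,fy=3.6,interpolation=cv2.INTER_CUBIC))
cv2.imwrite("pics/si_rake.png",cv2.resize(a[105:230,280:400],None,fx=4,fy=4,interpolation=cv2.INTER_CUBIC))
E
```

```text
(no output)
```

View crops.

View pics/sc_tray.png

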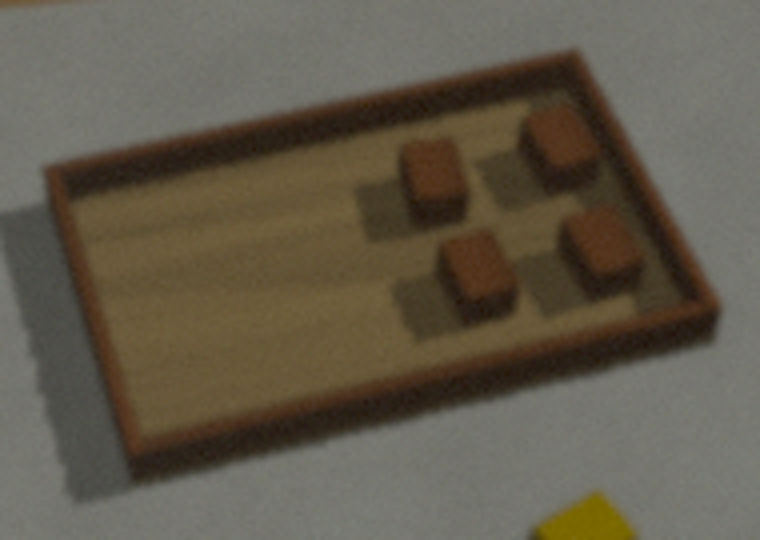

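View pics/sc_rake.png

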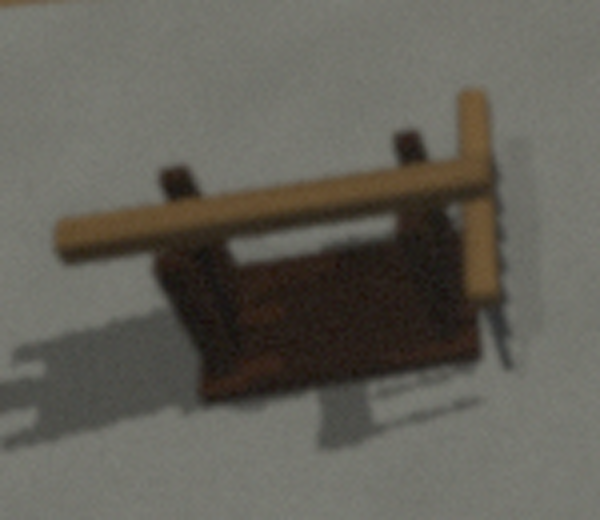

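View pics/si_tray.png

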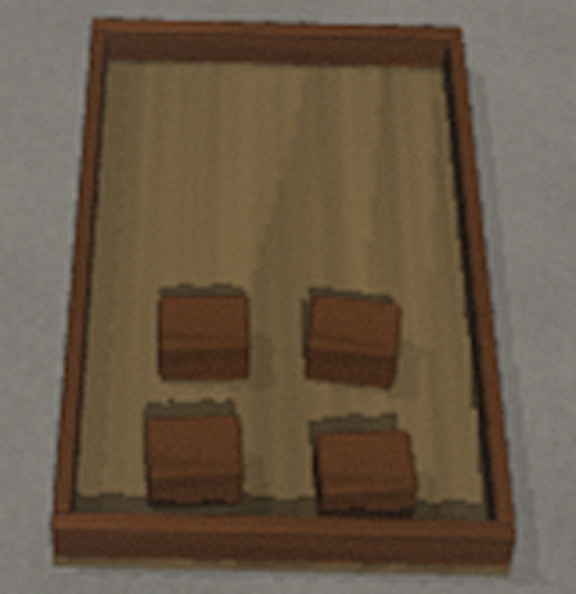

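View pics/si_rake.png

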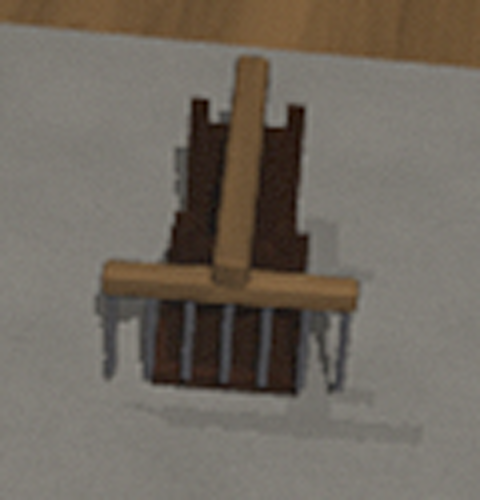

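```bash
cat > h.py <<'E'
import numpy as np
from scipy.optimize import least_squares
from rig import r
CAM={c:r.camera_model(c) for c in("scene","side")}
def proj(m,P):
    P=np.atleast_2d(P); T=m["T"]; f=240/np.tan(np.radians(m["vfov"]/2))
    c=(P-T[:3,3])@T[:3,:3]
    return np.c_[m["cx"]+f*c[:,0]/c[:,2], m["cy"]+f*c[:,1]/c[:,2]]
def atz(m,px,z):
    px=np.atleast_2d(px); T=m["T"]; f=240/np.tan(np.radians(m["vfov"]/2))
    d=np.c_[(px[:,0]-m["cx"])/f,(px[:,1]-m["cy"])/f,np.ones(len(px))]@T[:3,:3].T
    s=(z-T[2,3])/d[:,2]; return T[:3,3]+s[:,None]*d
def fr(p): # x,y,yaw
    c,s=np.cos(p[2]),np.sin(p[2]); return np.array([[c,-s],[s,c]])
def toworld(p,L):
    L=np.atleast_2d(L); return np.c_[L[:,:2]@fr(p).T+p[:2],L[:,2]]
def fit(obs,p0):
    def f(p): return np.concatenate([(proj(m,toworld(p,L))-np.array(px)).ravel() for m,L,px in obs])
    s=least_squares(f,p0,loss="soft_l1"); return s.x,f(s.x)
E
python3 - <<'E'
from h import *
sc,si=CAM["scene"],CAM["side"]
np.set_printoptions(precision=2,suppress=True)
L=np.array([[-148,93,30],[148,93,30],[148,-93,30],[-148,-93,30]],float)
scp=np.array([(47,168),(578,50),(718,308),(132,452)])/4+[250,170]
sip=np.array([(462,28),(512,527),(55,525),(92,18)])/3.6+[250,240]
for n,o in(("sc",[(sc,L,scp)]),("si",[(si,L,sip)]),("both",[(sc,L,scp),(si,L,sip)])):
    p,e=fit(o,[550,0,1.57]);print(n,p,np.degrees(p[2]),abs(e).max())
tp=p
R=np.array([[-102,0,98],[88,0,98]],float)
rs=np.array([(60,232),(490,172)])/4+[70,190]; ri=np.array([(253,58),(230,268)])/4+[280,105]
for n,m,px in(("sc",sc,rs),("si",si,ri)):
    q=atz(m,px,98);d=q[1]-q[0];print(n,q,np.linalg.norm(d),np.degrees(np.arctan2(d[1],d[0])))
p,e=fit([(sc,R,rs),(si,R,ri)],[550,-350,1.57]);print("rake",p,np.degrees(p[2]),e)
# block top faces corners
import json
json.dump({"tray":list(tp),"rake":list(p)},open("p.json","w"))
def totray(q): return (q[:,:2]-tp[:2])@fr(tp)
B={"FL":[(402,142),(458,140),(466,195),(412,207)],"FR":[(440,240),(495,232),(516,282),(465,300)],
"BL":[(520,115),(575,105),(600,150),(553,165)],"BR":[(560,218),(612,208),(640,252),(596,270)]}
for k,v in B.items(): print(k,totray(atz(sc,np.array(v)/4+[250,170],32)).mean(0))
B={"FL":[(310,290),(402,303),(398,352),(305,340)],"FR":[(160,295),(248,293),(247,345),(160,345)],
"BL":[(312,433),(410,431),(415,480),(320,480)],"BR":[(146,415),(240,415),(242,470),(148,472)]}
for k,v in B.items(): print(k,totray(atz(si,np.array(v)/3.6+[250,240],32)).mean(0))
E
```

```text
sc [532.02 156.49   1.71] 97.83692966108615 2.0536538039436323
si [531.01 153.16   1.71] 97.9910427659069 2.205694789731524
both [531.59 154.9    1.71] 97.71338266915258 3.034647479988678
sc [[ 561.43 -314.5    98.  ]
 [ 556.06 -127.     98.  ]] 187.5749131274546 91.63930028397674
si [[ 560.04 -314.07   98.  ]
 [ 550.76 -124.45   98.  ]] 189.84237638142955 92.80208105162812
rake [ 556.19 -213.54    1.61] 92.47764878367634 [-0.49 -0.3   0.78 -1.64 -0.19 -0.36 -0.79 -0.45]
FL [44.07 29.06]
FR [ 44.62 -34.6 ]
BL [115.82  34.52]
BR [108.78 -36.1 ]
FL [42.63 31.88]
FR [ 43.58 -33.  ]
BL [112.15  33.78]
BR [107.65 -35.86]
```

```bash
cat >> h.py <<'E'
import json
from scipy.spatial.transform import Rotation as Ro
def state():
    s=r.sense(); w,x,y,z=s["tcp_rot"]; R=Ro.from_quat([x,y,z,w]).as_matrix()
    ty=np.degrees(np.arctan2(R[1,1],R[0,1]))
    return s,R,ty
def plan(tgt,tyaw):
    """tyaw: wanted heading (deg) of tool y. prints spin, then shift in cm after the spin"""
    s,R,ty=state()
    d=(tyaw-ty+180)%360-180
    spin=-d
    R2=R@Ro.from_euler("x",spin,degrees=True).as_matrix()
    sh=R2.T@(np.array(tgt)-s["tool_pos"])/10
    sh0=R.T@(np.array(tgt)-s["tool_pos"])/10
    print("t",s["time"],"tcp",s["tool_pos"].round(1),"ty",round(ty,2),"R2 y",R2[:,1].round(3),"tool x",R[:,0].round(4))
    print("spin",round(spin,2),"shift after spin",sh.round(2),"| shift before spin",sh0.round(2),"F",s["wrist_force"].round(2),"w",round(s["width"],1))
E
python3 - <<'E'
from h import *
plan([555.3,-193.5,220],2.5); plan([555.3,-193.5,220],182.5)
E
```

```text
t 0.6 tcp [ 218.  -559.   231.3] ty -68.7 R2 y [ 0.999  0.044 -0.   ] tool x [-0. -0. -1.]
spin -71.2 shift after spin [  1.13  35.29 -35.04] | shift before spin [  1.13 -21.8  -44.7 ] F [ 0.31 -0.17  0.31] w 85.4
t 0.6 tcp [ 218.  -559.   231.3] ty -68.7 R2 y [-0.999 -0.044  0.   ] tool x [-0. -0. -1.]
spin 108.8 shift after spin [  1.13 -35.29  35.04] | shift before spin [  1.13 -21.8  -44.7 ] F [ 0.31 -0.17  0.31] w 85.4
```

carry_out(rows=[[0.1,-1.0,-2.0,0],[0.1,-1.8,-3.7,0],[0.1,-1.9,-3.9,0],[0.1,-1.9,-3.9,0],[0.1,-1.9,-3.9,0],[0.1,-1.9,-3.9,0],[0.1,-1.9,-3.9,0],[0.1,-1.9,-3.9,0],[0.1,-1.9,-3.9,0],[0.1,-1.9,-3.9,0],[0.1,-1.9,-3.9,0],[0,-1.9,-3.8,0],[0,0,0,-8.9],[0,0,0,-8.9],[0,0,0,-8.9],[0,0,0,-8.9],[0,0,0,-8.9],[0,0,0,-8.9],[0,0,0,-8.9],[0,0,0,-8.9]], jaw=100)

```text
time: 3.1
tool_pos: [554.3, -192.6, 220.3]
tcp_rot: [0.512, 0.488, 0.512, -0.487]
wrist_force: [0.1, 0.7, -0.0]
width: 85.3
```

```bash
python3 - <<'E'
from h import *
import cv2
plan([555.3,-193.5,220],2.5)
m=r.camera_model("wrist")
im=r.read_camera("wrist")[:,:,::-1].copy()
p=json.load(open("p.json"))["rake"]
L=np.array([[-102,9,98],[88,9,98],[88,-9,98],[-102,-9,98]],float)
q=proj(m,toworld(p,L));print(q)
cv2.imwrite("pics/w1.png",im)
cv2.polylines(im,[q.astype(np.int32)],True,(0,255,0),1)
cv2.imwrite("pics/w1o.png",im)
E
```

```text
t 3.1 tcp [ 554.3 -192.6  220.3] ty 2.83 R2 y [ 0.999  0.044 -0.   ] tool x [-0.e+00  4.e-04 -1.e+00]
spin 0.33 shift after spin [0.03 0.1  0.09] | shift before spin [0.03 0.1  0.09] F [ 0.11  0.68 -0.05] w 85.3
[[313.70153782 383.81463462]
 [312.90980869 120.56510324]
 [342.75188801 120.76104087]
 [337.7749844  383.94425845]]
```

View pics/w1o.png

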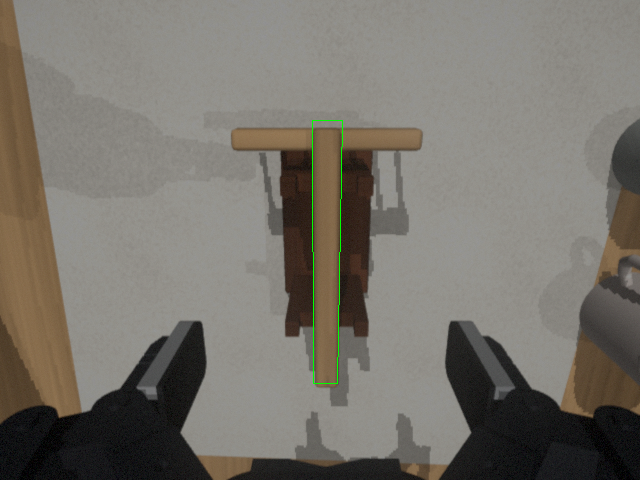

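carry_out(rows=[[0,0.1,0.4,0.3],[1,0,0,0],[2,0,0,0],[2,0,0,0],[2,0,0,0],[2,0,0,0],[2,0,0,0],[1.5,0,0,0],[1.2,0,0,0],[0.8,0,0,0],[0.5,0,0,0],[0,0,0,0]])

```text
time: 4.65
tool_pos: [555.5, -197.8, 70.2]
tcp_rot: [0.509, 0.49, 0.51, -0.49]
wrist_force: [0.5, 0.2, 0.0]
width: 85.5
```

carry_out(rows=[[0,0,0,0],[0,0,0,0],[0,0,0,0],[0,0,0,0],[0,0,0,0],[0,0,0,0],[0,0,0,0],[0,0,0,0]], jaw=0, grip_force=70)

```text
time: 5.65
tool_pos: [555.8, -197.9, 70.6]
tcp_rot: [0.51, 0.49, 0.509, -0.49]
wrist_force: [-0.2, -0.3, 4.5]
width: 17.0
```

```bash
python3 - <<'E'
from h import *
import cv2
plan([555.3,-197,70],2.4)
for c in ("wrist","side"): cv2.imwrite(f"pics/{c}2.png",r.read_camera(c)[:,:,::-1])
E
```

```text
t 5.65 tcp [ 555.8 -197.9   70.6] ty 2.2 R2 y [0.999 0.042 0.001] tool x [ 6.e-04 -2.e-04 -1.e+00]
spin -0.2 shift after spin [ 0.06 -0.04 -0.1 ] | shift before spin [ 0.06 -0.04 -0.1 ] F [-0.21 -0.26  4.53] w 17.0
```

View pics/wrist2.png

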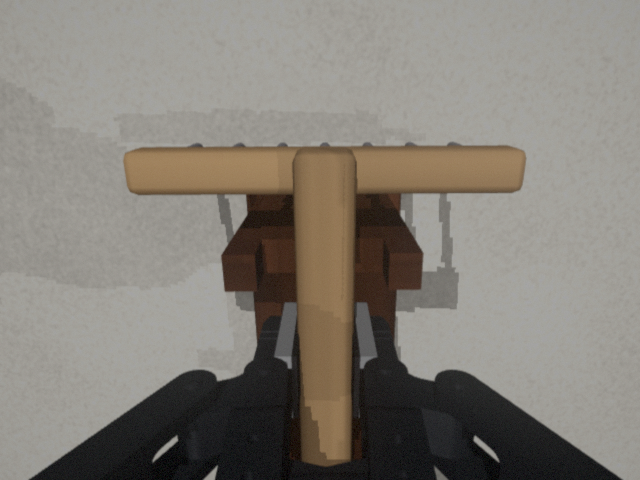

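View pics/side2.png

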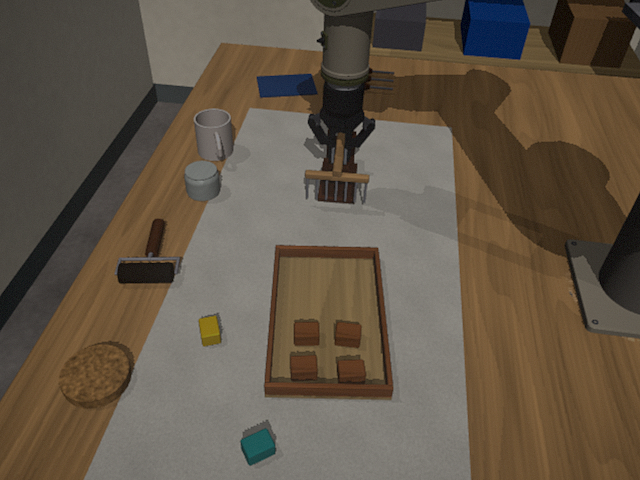

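```bash
python3 - <<'E'
from h import *
m=r.camera_model("wrist")
s=r.sense()
print(atz(m,[(325,151),(327,152),(125,150),(523,148)],98)-s["tool_pos"])
print(atz(m,[(128,192),(521,192),(295,192)],98)-s["tool_pos"])
# tine row model
for d in (58,60,62):
  print(d,proj(m,s["tool_pos"]+np.array([[-59*1+0,d,19],[59,d,19],[0,d,-51]])))
E
python3 - <<'E'
import cv2
a=cv2.imread("pics/wrist2.png");cv2.imwrite("pics/w2c.png",cv2.resize(a[110:260,110:540],None,fx=1.8,fy=1.8))
E
```

```text
[[ -2.76303176  67.85216049  27.33772419]
 [ -2.2167447   67.60812924  27.33772419]
 [-56.29384344  66.05206171  27.33772419]
 [ 50.13470046  70.68556901  27.33772419]]
[[-56.77094477  54.56459012  27.33772419]
 [ 51.85075601  58.74944783  27.33772419]
 [-10.62501816  56.34244975  27.33772419]]
58 [[131.58110412 173.91174442]
 [532.1866392  189.18974929]
 [330.33580017 150.98250898]]
60 [[130.83211998 167.07586143]
 [533.518514   182.51622532]
 [330.52467569 146.47639946]]
62 [[130.07525221 160.16802565]
 [534.86423595 175.77331845]
 [330.71483671 141.9396211 ]]
```

View pics/w2c.png

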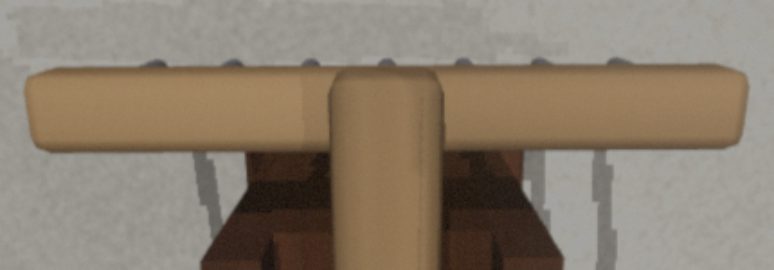

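carry_out(rows=[[-0.5,0,0,0],[-1,0,0,0],[-1.5,0,0,0],[-1.5,0,0,0],[-1.5,0,0,0],[-1.5,0,0,0],[-0.5,0,0,0],[0,0,0,0]])

```text
time: 6.75
tool_pos: [555.7, -197.9, 150.7]
tcp_rot: [0.51, 0.49, 0.509, -0.49]
wrist_force: [0.2, -0.6, -1.9]
width: 16.9
```

```bash
python3 - <<'E'
from h import *
import cv2
t=json.load(open("p.json"))["tray"]
print(t)
q=toworld(t,[[76-60,0,150]])[0]
plan(q,np.degrees(t[2])-90)
cv2.imwrite("pics/wrist3.png",r.read_camera("wrist")[:,:,::-1])
E
```

```text
[531.5879294428285, 154.90391194430927, 1.7054202508378775]
t 6.75 tcp [ 555.7 -197.9  150.7] ty 2.2 R2 y [0.991 0.134 0.001] tool x [ 6.e-04 -3.e-04 -1.e+00]
spin -5.51 shift after spin [  0.06   2.35 -36.89] | shift before spin [  0.06  -1.21 -36.94] F [ 0.17 -0.6  -1.9 ] w 16.9
```

View pics/wrist3.png

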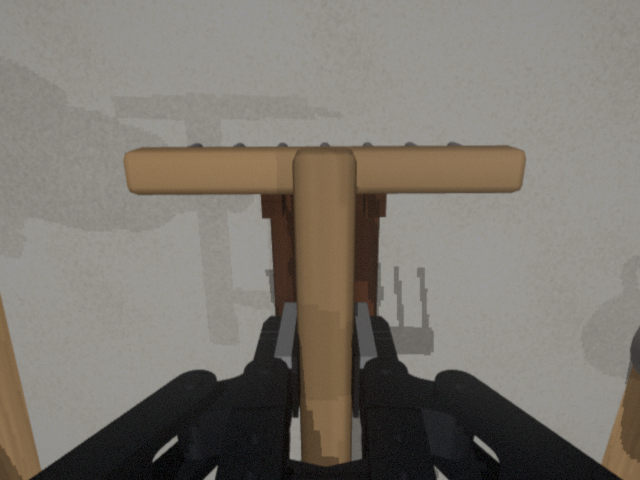

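carry_out(rows=[[0,0,-1,0],[0,-0.1,-2,0],[0,-0.1,-3,0],[0,-0.1,-3.4,0],[0,-0.1,-3.4,0],[0,-0.1,-3.4,0],[0,-0.1,-3.4,0],[0,-0.1,-3.4,0],[0,-0.1,-3.4,0],[0,-0.1,-3.4,0],[0,-0.1,-3.1,0],[0,-0.1,-2,0],[0,-0.1,-1.5,0],[0,0,-0.5,0],[0,0,0,-2.5],[0,0,0,-3],[0,0,0,0],[0,0,0,0]])

```text
time: 9.05
tool_pos: [529.4, 170.0, 150.3]
tcp_rot: [0.532, 0.466, 0.532, -0.466]
wrist_force: [0.7, -0.1, -1.5]
width: 16.8
```

```bash
python3 - <<'E'
from h import *
import cv2
t=json.load(open("p.json"))["tray"]
q=toworld(t,[[76-60,0,150]])[0]
plan(q,np.degrees(t[2])-90)
m=r.camera_model("wrist")
im=r.read_camera("wrist")[:,:,::-1].copy()
for L in ([[-148,93,30],[148,93,30],[148,-93,30],[-148,-93,30]],[[76,59,6],[76,-59,6]]):
    cv2.polylines(im,[proj(m,toworld(t,np.array(L,float))).astype(np.int32)],True,(0,255,0),1)
cv2.imwrite("pics/wrist4.png",im)
for c in ("scene","side"): cv2.imwrite(f"pics/{c}4.png",r.read_camera(c)[:,:,::-1])
E
```

```text
t 9.05 tcp [529.4 170.  150.3] ty 7.6 R2 y [ 0.991  0.134 -0.   ] tool x [-0.e+00 -1.e-04 -1.e+00]
spin -0.11 shift after spin [ 0.03  0.01 -0.08] | shift before spin [ 0.03  0.01 -0.08] F [ 0.69 -0.11 -1.48] w 16.8
```

View pics/wrist4.png

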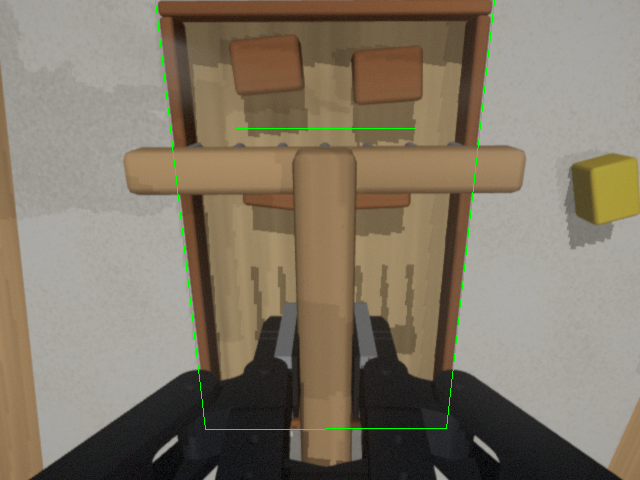

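View pics/side4.png

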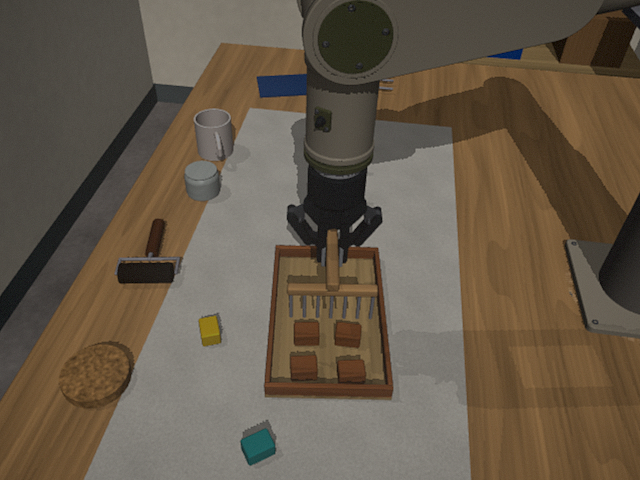

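View pics/scene4.png

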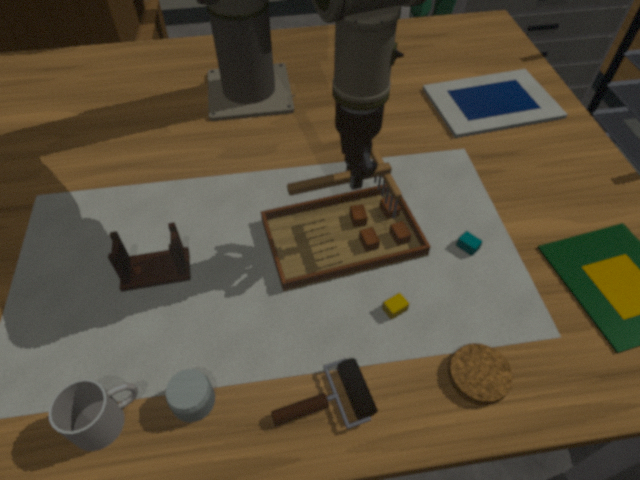

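```bash
python3 - <<'E'
from h import *
np.set_printoptions(precision=1,suppress=True)
t=json.load(open("p.json"))["tray"]
m=r.camera_model("wrist")
def tt(px,z): return (atz(m,px,z)[:,:2]-t[:2])@fr(t)
print("pred",proj(m,toworld(t,[[148,93,30],[148,-93,30]])))
print("wall outer/inner",tt([(160,2),(490,2),(186,20),(465,20)],30))
print("BL top",tt([(231,41),(298,36),(303,90),(237,95)],32),tt([(231,41),(298,36),(303,90),(237,95)],32).mean(0))
print("BR top",tt([(352,53),(421,46),(423,99),(355,104)],32),tt([(352,53),(421,46),(423,99),(355,104)],32).mean(0))
s=r.sense();h=fr(t)
print("tcp in tray",(s["tool_pos"][:2]-t[:2])@h)
print("side walls",tt([(201,300),(452,300)],30))
import cv2
a=cv2.imread("pics/wrist4.png");cv2.imwrite("pics/w4c.png",cv2.resize(a[0:260,150:500],None,fx=2.2,fy=2.2))
E
```

```text
pred [[156.1  -2.6]
 [495.1  -2.9]]
wall outer/inner [[145.8  91.2]
 [145.6 -90.5]
 [136.8  77.8]
 [136.7 -77.7]]
BL top [[125.9  53.1]
 [128.4  15.4]
 [ 99.9  13.2]
 [ 97.2  51.7]] [112.9  33.3]
BR top [[119.7 -14.9]
 [123.3 -53.7]
 [ 94.9 -56.9]
 [ 92.2 -17.2]] [107.5 -35.7]
tcp in tray [15.5  0.1]
side walls [[-36.7  86. ]
 [-36.8 -87. ]]
```

View pics/w4c.png

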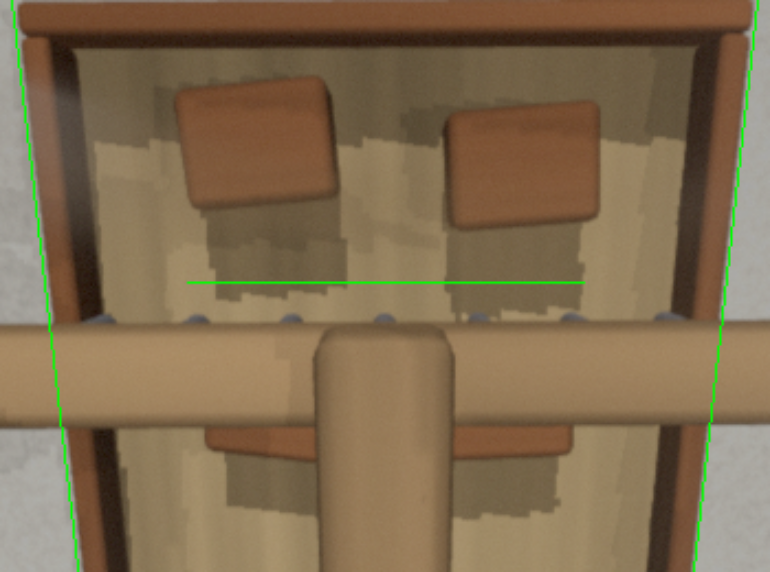

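carry_out(rows=[[1,0,0,0],[1.5,0,0,0],[1.5,0,0,0],[1,0,0,0],[0.6,0,0,0],[0.2,0,0,0],[0,0,0,0]])

```text
time: 10.07
tool_pos: [529.6, 170.5, 92.6]
tcp_rot: [0.533, 0.465, 0.532, -0.465]
wrist_force: [0.0, -0.2, -1.3]
width: 17.2
```

```bash
python3 - <<'E'
from h import *
import cv2
print(r.sense()["tool_pos"],r.sense()["wrist_force"])
a=r.read_camera("side")[:,:,::-1];cv2.imwrite("pics/s5.png",cv2.resize(a[240:405,240:410],None,fx=3.5,fy=3.5,interpolation=cv2.INTER_CUBIC))
a=r.read_camera("scene")[:,:,::-1];cv2.imwrite("pics/c5.png",cv2.resize(a[150:300,250:440],None,fx=3.8,fy=3.8,interpolation=cv2.INTER_CUBIC))
E
```

```text
[529.57139152 170.51041268  92.57885337] [ 0.03541949 -0.1578072  -1.26264026]
```

View pics/s5.png

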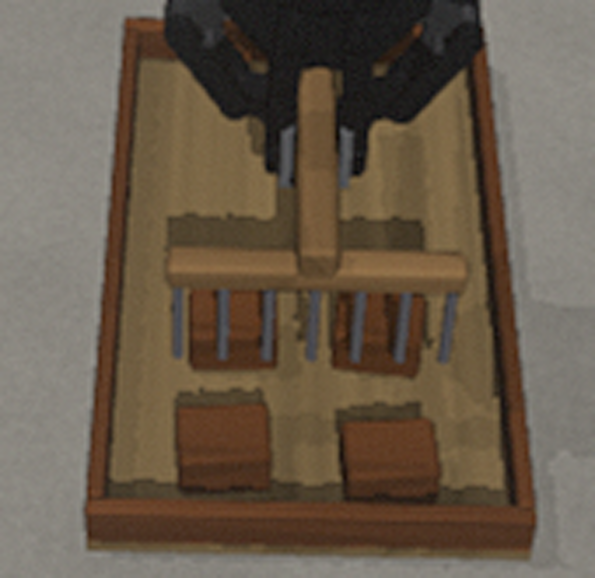

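View pics/c5.png

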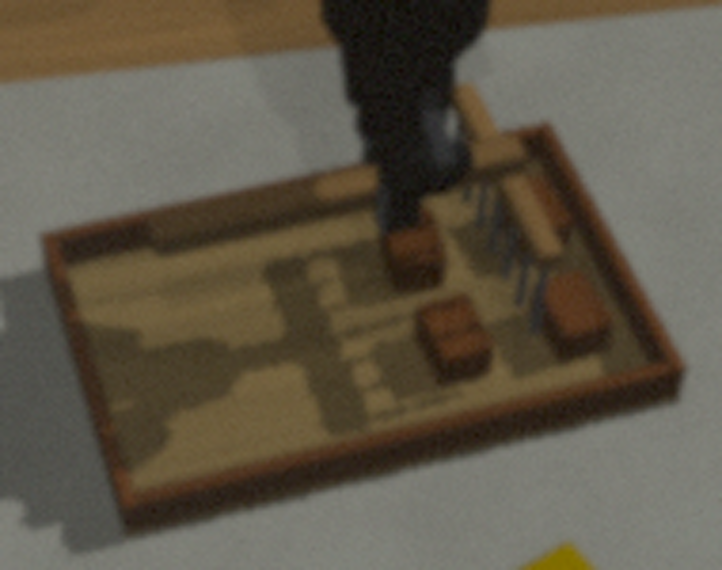

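```bash
python3 - <<'E'
from h import *
t=json.load(open("p.json"))["tray"]
for c,px in (("side",[(290.9,342.3),(366.9,342.9)]),("scene",[(250+537/3.8,150+330/3.8),(250+519/3.8,150+303/3.8)])):
  print(c,(atz(CAM[c],px,42.5)[:,:2]-t[:2])@fr(t))
E
```

```text
side [[ 78.48123387 -56.10781146]
 [ 76.33346822  58.08808115]]
scene [[ 79.77106483 -56.71593554]
 [ 77.6012703  -37.44070686]]
```

carry_out(rows=[[0.5,0,0.1,0],[0.8,0,0,0],[0.8,0,0,0],[0.6,0,0,0],[0.4,0,0,0],[0.2,0,0,0],[0,0,0,0]])

```text
time: 11.05
tool_pos: [529.5, 169.5, 59.3]
tcp_rot: [0.532, 0.465, 0.532, -0.465]
wrist_force: [0.5, -0.1, -0.9]
width: 17.0
```

carry_out(rows=[[0,0,0.2,0],[0,0,0.3,0],[0,0,0.4,0],[0,0,0.4,0],[0,0,0.4,0],[0,0,0.5,0],[0,0,0.5,0],[0,0,0.5,0],[0,0,0.5,0],[0,0,0.5,0],[0,0,0.5,0],[0,0,0.5,0],[0,0,0.3,0],[0,0,0.1,0]])

```text
time: 12.8
tool_pos: [537.0, 113.8, 59.3]
tcp_rot: [0.532, 0.465, 0.532, -0.465]
wrist_force: [-0.2, 0.8, -1.2]
width: 16.7
```

```bash
python3 - <<'E'
from h import *
import cv2
print(r.sense()["tool_pos"],r.sense()["wrist_force"])
a=r.read_camera("side")[:,:,::-1];cv2.imwrite("pics/s6.png",cv2.resize(a[240:405,240:410],None,fx=3.5,fy=3.5,interpolation=cv2.INTER_CUBIC))
a=r.read_camera("scene")[:,:,::-1];cv2.imwrite("pics/c6.png",cv2.resize(a[150:300,250:440],None,fx=3.8,fy=3.8,interpolation=cv2.INTER_CUBIC))
E
```

```text
[537.03977465 113.77345559  59.33212737] [-0.21672126  0.81284985 -1.15886138]
```

View pics/s6.png

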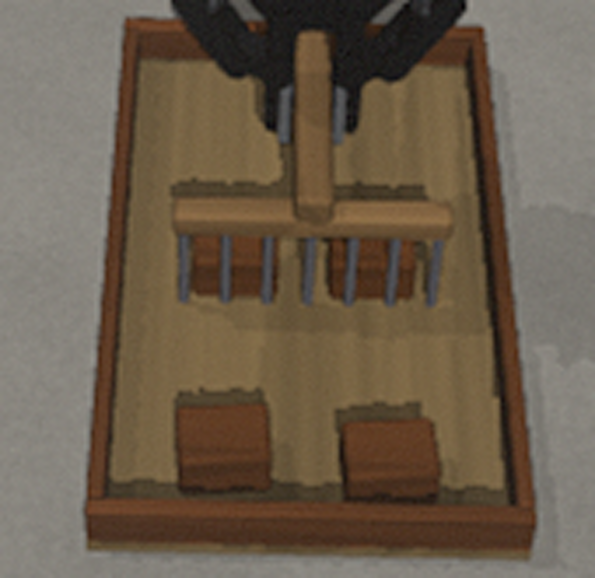

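View pics/c6.png

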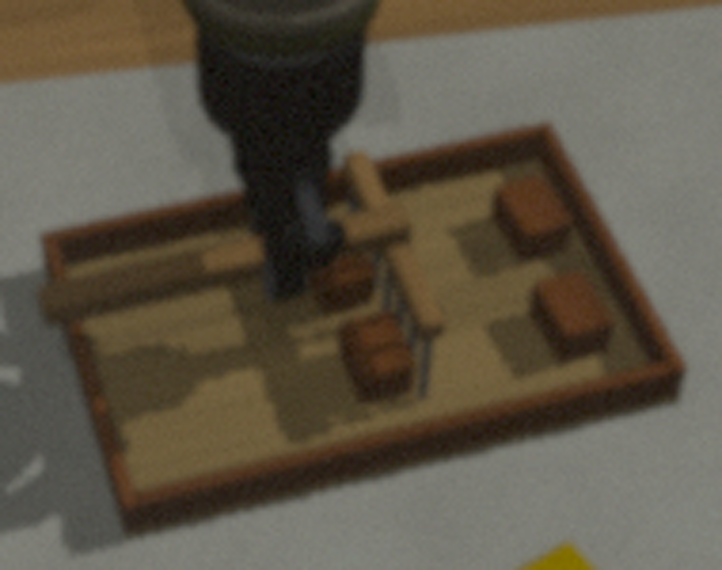

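carry_out(rows=[[0,0,0.2,0],[0,0,0.3,0],[0,0,0.5,0],[0,0,0.5,0],[0,0,0.5,0],[0,0,0.5,0],[0,0,0.5,0],[0,0,0.5,0],[0,0,0.5,0],[0,0,0.5,0],[0,0,0.5,0],[0,0,0.5,0],[0,0,0.5,0],[0,0,0.5,0],[0,0,0.5,0],[0,0,0.4,0],[0,0,0.3,0],[0,0,0.1,0],[0,0,0,0]])

```text
time: 15.28
tool_pos: [547.4, 36.6, 59.3]
tcp_rot: [0.532, 0.465, 0.532, -0.465]
wrist_force: [0.1, 0.9, -1.1]
width: 16.7
```

```bash
python3 - <<'E'
from h import *
import cv2
print(r.sense()["tool_pos"],r.sense()["wrist_force"])
a=r.read_camera("side")[:,:,::-1];cv2.imwrite("pics/s7.png",cv2.resize(a[240:405,240:410],None,fx=3.5,fy=3.5,interpolation=cv2.INTER_CUBIC))
a=r.read_camera("scene")[:,:,::-1];cv2.imwrite("pics/c7.png",cv2.resize(a[150:300,250:440],None,fx=3.8,fy=3.8,interpolation=cv2.INTER_CUBIC))
E
```

```text
[547.4477408   36.61855737  59.3105423 ] [ 0.09664147  0.9395176  -1.12841393]
```

View pics/s7.png

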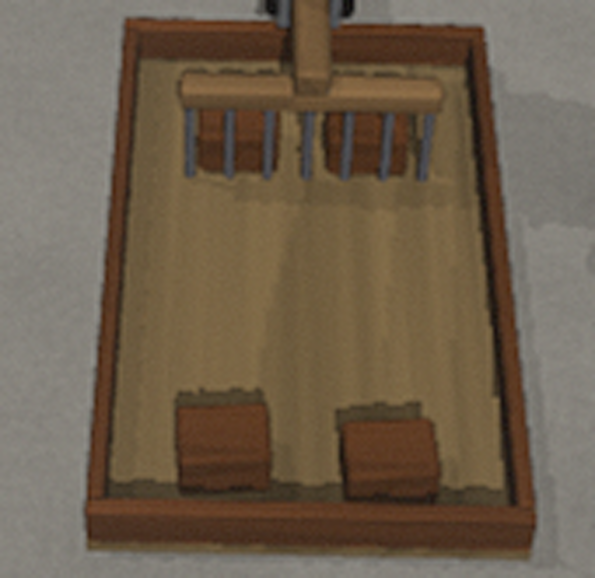

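View pics/c7.png

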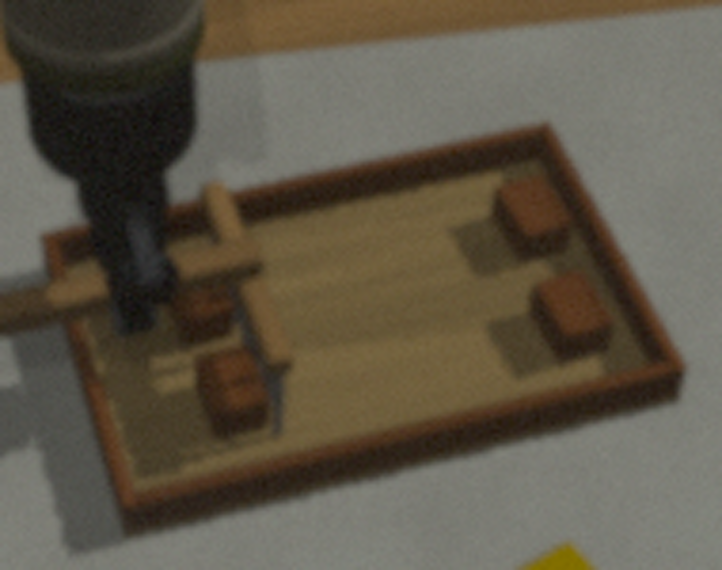

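carry_out(rows=[[0,0,-0.2,0],[0,0,-0.4,0],[0,0,-0.4,0],[0,0,-0.2,0],[-0.5,0,0,0],[-1.5,0,0,0],[-2,0,0,0],[-2,0,0,0],[-1.5,0,0,0],[-1,0,0,0],[-0.5,0,0,0],[0,0,0,0]])

```text
time: 16.88
tool_pos: [545.8, 48.5, 149.3]
tcp_rot: [0.532, 0.465, 0.532, -0.465]
wrist_force: [0.7, 0.2, -1.7]
width: 16.8
```

```bash
python3 - <<'E'
from h import *
import cv2
plan([555.7,-197.8,150],2.3)
a=r.read_camera("side")[:,:,::-1];cv2.imwrite("pics/s8.png",cv2.resize(a[240:405,240:410],None,fx=3.5,fy=3.5,interpolation=cv2.INTER_CUBIC))
E
```

```text
t 16.875 tcp [545.8  48.5 149.3] ty 7.7 R2 y [ 0.999  0.04  -0.   ] tool x [-0.  0. -1.]
spin 5.4 shift after spin [-0.07  0.   24.65] | shift before spin [-0.07 -2.32 24.54] F [ 0.75  0.2  -1.69] w 16.8
```

View pics/s8.png

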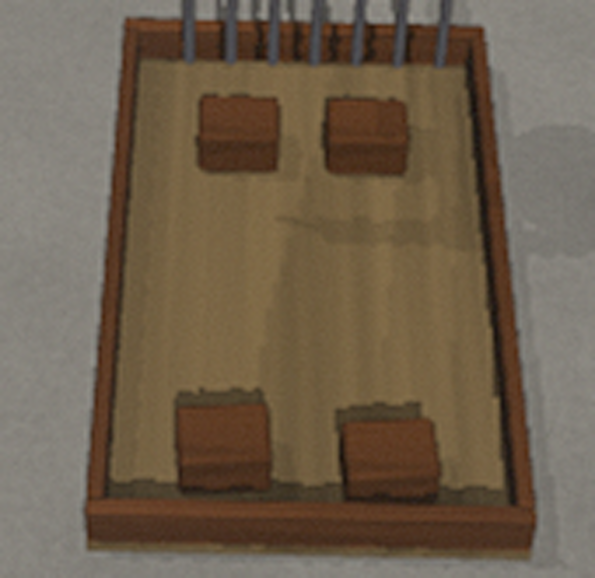

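carry_out(rows=[[0,0,0,2.4],[0,0,0,3],[0,0,1,0],[0,0,2,0],[0,0,2.6,0],[0,0,2.8,0],[0,0,2.8,0],[0,0,2.8,0],[0,0,2.8,0],[0,0,2.8,0],[0,0,2,0],[0,0,1.5,0],[0,0,1,0],[0,0,0.5,0],[0,0,0,0],[0,0,0,0]])

```text
time: 18.92
tool_pos: [555.8, -196.6, 149.3]
tcp_rot: [0.51, 0.49, 0.51, -0.49]
wrist_force: [0.7, -0.1, -1.2]
width: 16.9
```

```bash
python3 - <<'E'
from h import *
import cv2
plan([555.7,-197.8,150],2.3)
cv2.imwrite("pics/w9.png",r.read_camera("wrist")[:,:,::-1])
a=r.read_camera("scene")[:,:,::-1];cv2.imwrite("pics/c9.png",a)
E
```

```text
t 18.925 tcp [ 555.8 -196.6  149.3] ty 2.34 R2 y [ 0.999  0.04  -0.   ] tool x [-1.e-04  2.e-04 -1.e+00]
spin 0.04 shift after spin [-0.07 -0.01  0.12] | shift before spin [-0.07 -0.01  0.12] F [ 0.7  -0.13 -1.22] w 16.9
```

View pics/w9.png

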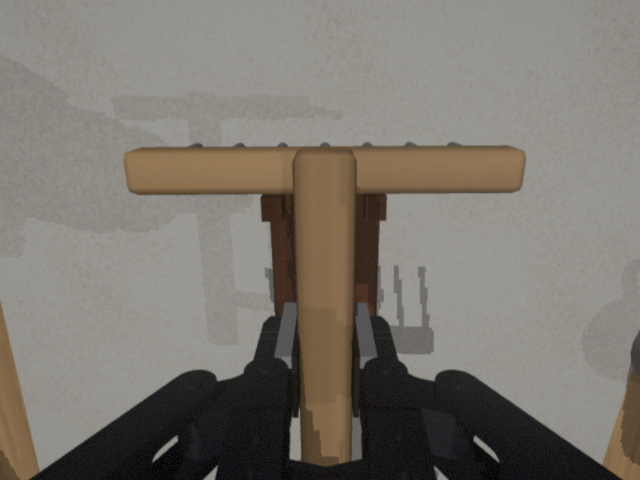

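View pics/c9.png

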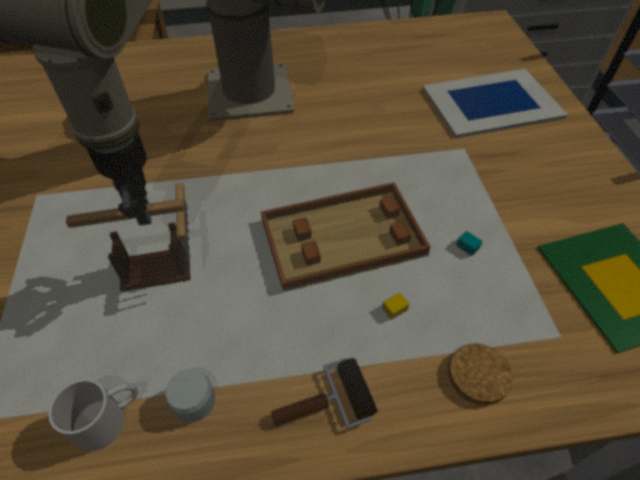

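carry_out(rows=[[0,0,0.1,0],[0.5,0,0,0],[1,0,0,0],[1.5,0,0,0],[1.5,0,0,0],[1.5,0,0,0],[0.8,0,0,0],[0.5,0,0,0],[0.3,0,0,0],[0.2,0,0,0],[0,0,0,0],[0,0,0,0]])

```text
time: 20.52
tool_pos: [556.0, -198.4, 71.7]
tcp_rot: [0.51, 0.49, 0.51, -0.49]
wrist_force: [-0.2, -0.6, -1.7]
width: 17.0
```

```bash
python3 - <<'E'
from h import *
plan([555.7,-197.8,70.3],2.3)
E
```

```text
t 20.525 tcp [ 556.  -198.4   71.7] ty 2.3 R2 y [0.999 0.04  0.001] tool x [ 6.e-04 -2.e-04 -1.e+00]
spin 0.0 shift after spin [ 0.14 -0.03 -0.06] | shift before spin [ 0.14 -0.03 -0.06] F [-0.17 -0.59 -1.65] w 17.0
```

carry_out(rows=[[0.1,0,0,0],[0,0,0,0]])

```text
time: 20.78
tool_pos: [556.0, -198.4, 70.7]
tcp_rot: [0.51, 0.49, 0.51, -0.49]
wrist_force: [-0.5, 0.0, 0.8]
width: 16.6
```

carry_out(rows=[[0,0,0,0],[0,0,0,0],[0,0,0,0],[0,0,0,0],[0,0,0,0],[0,0,0,0],[0,0,0,0],[0,0,0,0]], jaw=100)

```text
time: 21.78
tool_pos: [555.7, -198.2, 70.3]
tcp_rot: [0.51, 0.49, 0.51, -0.49]
wrist_force: [-0.4, -0.6, -0.4]
width: 85.1
```

carry_out(rows=[[-0.5,0,0,0],[-1,0,0,0],[-2,0,0,0],[-2,0,0,0],[-2.5,0,0,0],[-2.5,0,0,0],[-2.5,0,0,0],[-1.5,0,0,0],[-0.5,0,0,0],[0,0,0,0]])

```text
time: 23.02
tool_pos: [555.7, -198.2, 220.2]
tcp_rot: [0.51, 0.49, 0.51, -0.49]
wrist_force: [0.8, -0.2, -0.1]
width: 85.5
```

```bash
python3 - <<'E'
from h import *
import cv2
np.set_printoptions(precision=1,suppress=True)
for c in ("wrist","side","scene"):
    im=r.read_camera(c)[:,:,::-1];cv2.imwrite(f"pics/{c}10.png",im)
    if c!="wrist":
        t=json.load(open("p.json"))["tray"]
        for d in r.search_frame(c,"front_left_c"):
            b=d["bbox"];q=atz(CAM[c],[(b[0]+b[2]/2,b[1]+b[3]/2)],20);print(c,d["confidence"],(q[:,:2]-t[:2])@fr(t))
print(r.sense()["tool_pos"],r.sense()["width"])
E
```

```text
side 0.8 [[-68.6  26.3]]
scene 0.79 [[-74.8  30.3]]
[ 555.3 -198.   219.2] 85.52727536569621
```

View pics/wrist10.png

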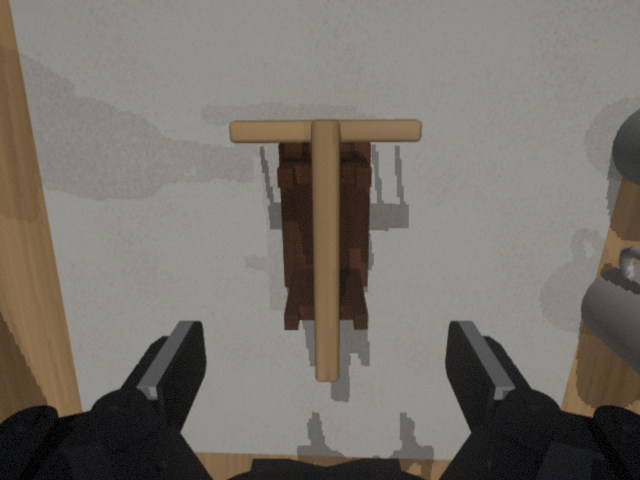

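View pics/side10.png

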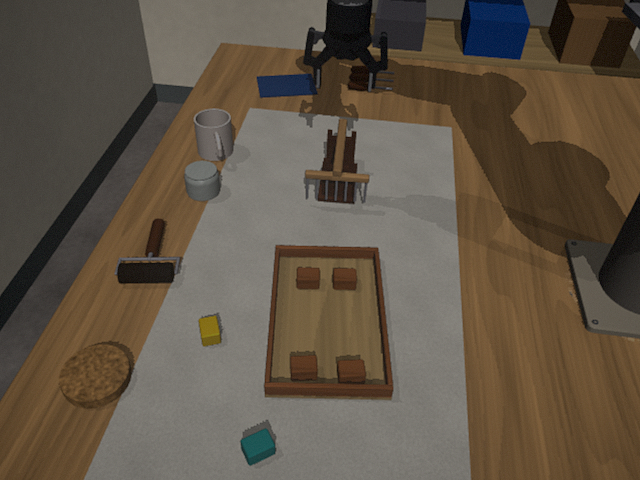

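View pics/scene10.png

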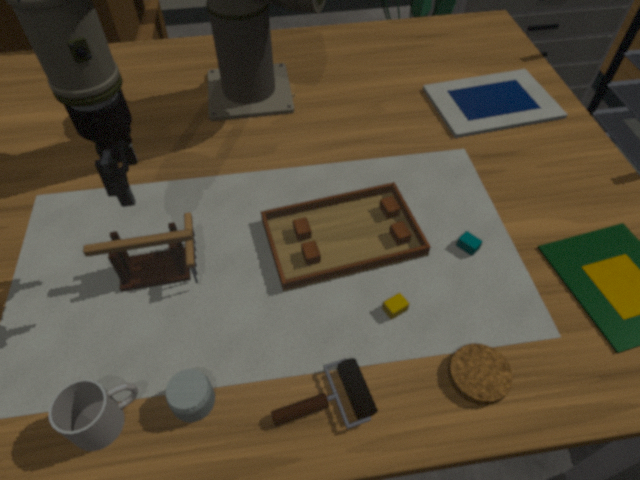

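```bash
python3 - <<'E'
from rig import r
print(r.job_done())
E
```

```text
the job is handed in; nothing more can be done
None
```

The front pair is raked into the empty half, the rake is back on its rest, and the job was handed in at about 23 s of the 54 s allowed.

- **Raking:** I gripped the rake by its handle and lowered the tines between the two pairs. I drew the front pair about 135 mm towards the empty end, with the tips a few millimetres clear of the tray floor. The gripper stayed above the blocks throughout.
- **Blocks:** The last pictures show two blocks flat in each half, with the back pair not visibly moved. The tine position puts the front pair at about x = -75 mm. The one front block the network picked out, the left one, came out at -75 mm in the scene view but -69 mm in the side view. I did not resolve that difference, and I did not measure the front-right block separately.
- **Rake:** It lies in both notches and looks the same as at the start in the scene and side views. The gripper is open, about 150 mm above where it let go, and touching nothing.
- **Forces:** The highest wrist force I read was about 4.5 N, while closing on the handle, far below the 120 N limit.

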